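Release a sprung pipe clamp with the spring-bar fork

TASK

The pipe nipple is strapped down in the clamp fixture: take the forked tool (not the plain blade) from its stand, set its prongs astride the spring bar and push the bar's round flange back against its spring until the strap is let go and swings up. Then hang the fork back upright in its own place on the stand. Work the bar with the fork, not the fingers, and leave the blade tool hanging.

Things in the scene. Friction and masses are not known exactly. Their poses are not given: they have to be found in the camera images.
- release_fork: Forked tool, 92 mm tall, 160 g, hanging upright. Origin between the prong tips at its foot, z up. Prongs 10x10 mm, 30 long, at x = +-16 mm: slot 22 wide, 30 deep, open along y. Bridge 42 (x) x 10 mm up to z 40, flat collar 60 (x) x 48 mm at z 40-46, black square-cornered block grip 26 (x) x 30 (y) mm at z 46-92. Grip it across y (30 mm), the push direction. Origin z is 20 mm when hung.
- blade_tool: The wrong tool, hanging on the same stand 100 mm from the fork: same collar and height, but a solid blade 42x10 mm without slot and a round grip, 30 mm diameter. Origin at the middle of the blade's lower edge, z up.
- tool_stand: Fixed stand, base 210 (x) x 84 (y) mm, origin under its centre. Two rails along x, 16 mm thick, 24 mm apart, tops at z 60 mm, joined by end posts at x = +-97 mm. The tools hang between them on their collars at x = +-50, y = 0 (either one at either place), tool axes along the stand's; prongs have 7 mm to spare each side in y.
- clamp_fixture: Fixed; base plate 160 (x) x 220 (y) x 10 mm, origin under its centre, z up. Spring bar, 10 mm thick, along y at x -45, z 42 mm (robot's side). Steel strap along x at y 40-64 mm, hinged at x 55, z 58, with an eye at x -45 round the bar's tip; swings up to at most 130 mm above the bench. Pipe nipple lies under it along y, centre x 5, y 58, top at z 44 mm.
- fork_entry (a point): Middle of the bare bar, on its axis (fixture x -45, y 10, z 42 mm); axes as the fixture's. Fork goes in here from above, tool y along y, prong tips 20 mm below this point (plate is 32 below). At -y, 18 mm off, the front of a 36 mm round flange with the spring behind: push it to -y. At +y, 18 mm off, a guide post; post and spring barrel end 14 mm above this point.
- spring_bar (a joint): How far the bar is pushed in along the fixture's -y, in m: 0 at rest (tip through the strap's eye), 0.016 at the stop; the strap is let go at about 0.010. It takes about 2 N at the start and 4.7 N at the stop, and springs back by itself.
- strap (a joint): Angle of the hinged strap in rad: 0 down and latched, 0.6 fully up. A light spring lifts it in under a second once the bar's tip has left the eye, and holds it up.

How it is judged:
By the outcome, as a careful person would: the job done as asked, in the order asked, and still so for the second after the job is handed in, with the robot touching nothing.
It also fails if it takes over 46 s, if anything falls off the work surface, if the arm or the gripper's body presses on something with over 40 N, if the wrist force passes 120 N, or if a joint passes its speed limit or range.

ROBOT

A 6-joint arm with a two-finger parallel gripper is mounted at the origin on a cart in front of the work surface, level with it; the furniture and walls round the work are solid. World frame = base frame: x ahead of the robot, y to its left, z up, the work surface at z = 0. Lengths are in m, angles in rad, forces in N, time in s.
With the tool pointing down it reaches from about 0.275 to 1 m from the base axis. Payload 8.4 kg.
Tool frame: the origin (TCP) lies at the very end of the fingers, on their centre line; the grasp point (between the pads) lies 19 mm behind it; z points along the fingers, y is the line along which they close (so a half turn about z gives the same grasp; the last joint's range is limited). The gripper opens to 85 mm and grips with 20 to 120 N. Pads are 22 mm wide; open, the fingers measure 114 mm over their backs; the gripper's body (76 mm by 85 mm) begins 54 mm behind the grasp point. The pads swing forward as they close: fully open they stand 13 mm farther back than shut.
Start: joints at [-1.294, 0.353, 1.633, -0, 1.155, -0.002], TCP at [0.172, -0.601, 0.231] pointing down, gripper open.
Joint ranges: [-2.63, 2.63], [-0.92, 2.1], [0.06, 2.66], [-1.3, 4.44], [0, 2.69], [-3.02, 3.02]. Speed limits (rad/s): [2.22, 2.22, 2.79, 3.14, 3.14, 3.14].

INTERFACE

Orientations are given as a unit quaternion [w, x, y, z].
In Python, from workcell import sense, optics, env gives the robot as it stands. The module is installed in compiled form; this text tells all that it offers.
- The arm moves only by the tool drive_tool, never from a script. Its arguments are lists of equal length, an entry for each row: "gripper": the finger opening in mm, from 0 to 85.4; "dp": the shift along the world's x, y, z in mm, a list of three; "roll": the turn about the world's z in degrees. In form: {"gripper": [gripper, ...], "dp": [[tx, ty, tz], ...], "roll": [roll, ...]}. A call has exactly 5 rows; each row is the pose to reach, as a shift and turn from the pose commanded when the call began; what a row does not reach only later rows make up. A row lasts 1/8 s, in which the tool goes at most 62.5 mm and 10.7 degrees, less where a joint would pass 70% of its speed; a pose out of reach is approached as far as the arm can. A call with a gripper value outside its range is refused whole. The fingers move at their own pace and stop on an object; "squeeze" is the grip in N (left out, the last holds). Time passes only in rows, so rows that repeat a pose let the fingers close, or fill a call up. It gives the time, the measured TCP pose, the force, the opening and the grip force at its end, in the units of the state.
- sense(): the state, without advancing time (a new reading comes with each control period).
- optics.capture(name): name is "scene" or "top" or "wrist"; returns (picture, depth): 480x640x3 uint8, red, green, blue; 480x640 float32, m along the optical axis (not along the pixel's ray), 0 where there is no reading.
- optics.camera_model(name): a dict with "intrinsics" (3x3 intrinsics, pixels), "T" (4x4, takes a point from camera to world coordinates). Camera axes: x right, y down, z forward; pixel columns grow to the right and rows downward; lengths in m; the calibration is good to about 2 mm. A picture is of the moment at which its call begins: read the wrist's pose just before it. camera_model takes no time and is no camera call; for the wrist camera it gives the pose at the moment of the call.
- env.job_done(): hands the job in; it is judged then, once.
The state is a dict: "time": time; "joints": joint angles; "qd": joint speeds; "joint_efforts": joint torques, N m; "tcp_pos": TCP position; "tool_rot": TCP orientation; "ft_force": force on the tool from outside, world axes, zero at the start; "wrist_torque": the same for the moment, N m; "width": finger opening in m; "finger_force": force on a finger pad.
Only numpy, scipy, OpenCV 4.12 (cv2) and the standard library are available. Lean on these libraries where they do the work, as an engineer would, in place of code of your own. Each camera call takes 0.05 s, during which the arm holds its last target. There are 200 camera calls.

## Working session

There is one attempt and no reset: what is moved stays moved. The work goes in short steps, Python scripts to look and compute and a tool call to move; the robot and the scene stay as the last step left them, time stands still between calls to the robot, and variables do not carry over. Pictures are saved under pics/ and viewed, at most 10 in all, crops included, and the job is handed in when it is done.

Besides the shell and the picture viewer there is one more tool, called after ">>>" as a command line: name --pt "numbers of a row" for each row, then --argument value for the rest. drive_tool: Moves the arm, as the interface text tells. Its arguments: {"type":"object","properties":{"gripper":{"type":"array"},"dp":{"type":"array"},"roll":{"type":"array"},"squeeze":{"type":"number"}},"required":["gripper","dp","roll"]}

```bash
mkdir -p pics
cat > h.py <<'E'
import numpy as np, cv2
from workcell import sense, optics, env
def cap(n,f):
    m=optics.camera_model(n); p,d=optics.capture(n)
    cv2.imwrite(f'pics/{f}.png',p[:,:,::-1]); np.savez(f'pics/{f}.npz',p=p,d=d,K=m['intrinsics'],T=m['T'])
    return p,d,m
def world(f):
    z=np.load(f'pics/{f}.npz'); K,T,d=z['K'],z['T'],z['d']
    v,u=np.mgrid[:480,:640]
    c=np.stack([(u-K[0,2])/K[0,0]*d,(v-K[1,2])/K[1,1]*d,d],-1)
    return z['p'],d,c@T[:3,:3].T+T[:3,3],K,T
def ray(f,u,v,zp):
    z=np.load(f'pics/{f}.npz');K,T=z['K'],z['T']
    r=T[:3,:3]@np.array([(u-K[0,2])/K[0,0],(v-K[1,2])/K[1,1],1]);o=T[:3,3]
    return o+r*(zp-o[2])/r[2]
E
python3 - <<'E'
from h import *
s=sense();print(s['time'],s['tcp_pos'],s['tool_rot'],s['width'])
for n in('top','scene'):
    p,d,m=cap(n,n+'1');print(n,m['T'][:3].round(3).tolist(),m['intrinsics'][0,0])
E
```

```text
0.0 [ 0.17186403 -0.60040089  0.23054514] [-7.03014335e-04  9.90299446e-01  1.38947838e-01 -1.04877836e-04] 0.08558990063193149
top [[0.011, -0.996, 0.085, 0.459], [-1.0, -0.01, 0.007, 0.036], [-0.006, -0.085, -0.996, 0.928]] 507.3467093744375
scene [[-0.813, -0.387, 0.435, 0.149], [-0.582, 0.55, -0.599, 0.523], [-0.007, -0.74, -0.672, 0.649]] 440.64817773823364
```

View pics/top1.png

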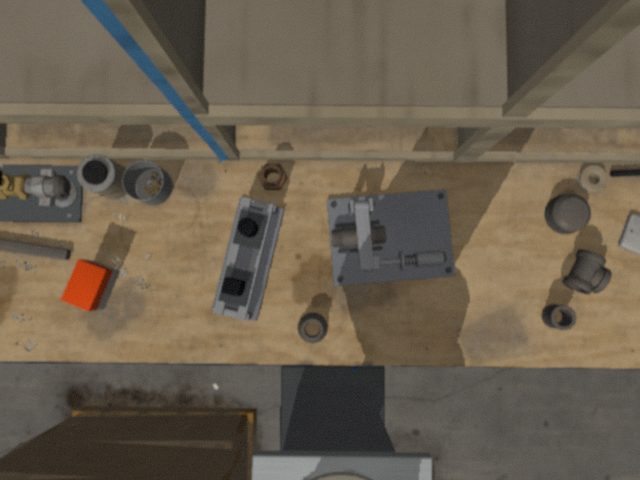

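View pics/scene1.png

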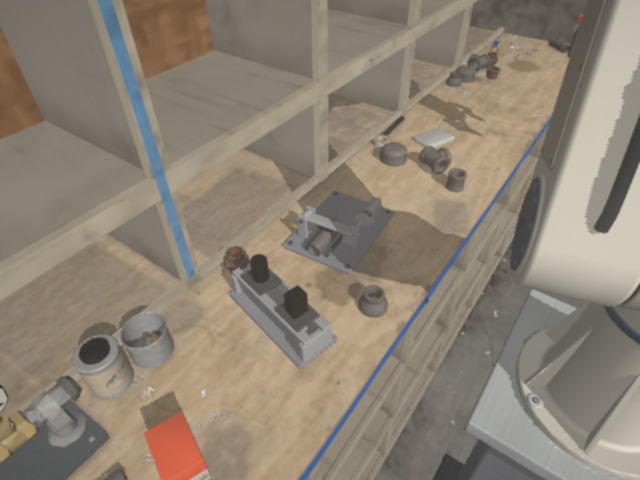

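The top view shows the fork (square black grip) at about (236,287), the blade's round grip at (249,227), and the fixture plate centred near (391,238) with its bar at row 260. The scene view agrees: square grip nearer the robot, and the flange and spring on the −y side.

Run:
```python
from h import *
p,d,W,K,T=world('top1')
hsv=cv2.cvtColor(p,cv2.COLOR_RGB2HSV)
Z=W[...,2]
# grips
m=((p.max(2)<45)&(Z>0.095)&(Z<0.13)).astype(np.uint8); m[:, :200]=0; m[:,300:]=0
n,l,st,c=cv2.connectedComponentsWithStats(m)
for i in range(1,n):
    if st[i,4]>80:
        q=W[l==i];r=cv2.minAreaRect(np.argwhere(l==i)[:,::-1].astype(np.float32))
        print('grip',c[i].round(1),st[i,4],q.mean(0).round(4),np.median(q[:,2]).round(4),r, ray('top1',*c[i],.112).round(4))
# stand rails top z~.06
m=((abs(Z-.06)<.008)); m[:, :200]=0; m[:,300:]=0
q=W[m][:,:2].astype(np.float32)
print('stand',len(q),cv2.minAreaRect((q*1000)))
# plate
m=((Z>0.004)&(Z<0.016)&(hsv[...,1]<60)).astype(np.uint8); m[:,:315]=0;m[:,470:]=0;m[:185]=0;m[300:]=0
m=cv2.morphologyEx(m,cv2.MORPH_OPEN,np.ones((3,3)))
q=W[m>0][:,:2].astype(np.float32);print('plate',len(q),cv2.minAreaRect(q*1000))
# bits z>.036
for lo,hi in((.03,.05),(.05,.075),(.075,.2)):
    mm=(Z>lo)&(Z<hi); mm[:,:320]=0;mm[:,460:]=0;mm[:185]=0;mm[300:]=0
    print(lo,mm.sum(),W[mm].min(0).round(3),W[mm].max(0).round(3))
# shelf
for v in (100,130,155): print(v,W[v,300].round(3),W[v,400].round(3))
print('bowl',W[327,312],W[177,273])
```

```text
grip [246.8 226.9] 268 [0.5439 0.1613 0.1108] 0.1115 ((246.79998779296875, 226.90000915527344), (18.335756301879883, 16.994115829467773), 26.56505012512207) [0.5438 0.1611 0.112 ]
grip [231.9 286.6] 297 [0.4473 0.1829 0.1109] 0.1115 ((231.9705810546875, 286.6176452636719), (19.160314559936523, 15.764815330505371), 14.03624439239502) [0.4473 0.1827 0.112 ]
stand 2669 ((558.779296875, 173.09388732910156), (337.682861328125, 102.96851348876953), 0.6392834186553955)
plate 7391 ((538.3930053710938, -84.41024780273438), (159.9718017578125, 220.33181762695312), 5.3812031745910645)
0.03 1133 [ 0.476 -0.175  0.03 ] [0.592 0.024 0.05 ]
0.05 1544 [ 0.476 -0.173  0.05 ] [ 0.601 -0.005  0.073]Traceback (most recent call last):
  File "<stdin>", line 23, in <module>
    return umr_minimum(a, axis, None, out, keepdims, initial, where)
ValueError: zero-size array to reduction operation minimum which has no identity
```

>>> drive_tool --gripper '[70,70,70,70,70]' --pt "60 15 0" --pt "110 55 0" --pt "150 100 0" --pt "180 150 0" --pt "205 200 0" --roll '[-6,-12,-18,-24,-28.5]' --squeeze 60

```text
time: 0.72
tcp_pos: [0.3779, -0.399, 0.2309]
tool_rot: [-0.0, 0.994, -0.11, -0.0]
ft_force: [0.8, 0.3, 0.1]
width: 0.0699
finger_force: 0.0
```

>>> drive_tool --gripper '[70,70,70,70,70]' --pt "15 60 0" --pt "25 120 0" --pt "35 180 0" --pt "45 240 0" --pt "50 300 0" --roll '[0,0,0,0,0]'

```text
time: 1.35
tcp_pos: [0.4271, -0.099, 0.2313]
tool_rot: [-0.0, 0.994, -0.109, 0.0]
ft_force: [1.1, -0.5, 0.3]
width: 0.0701
finger_force: 0.0
```

>>> drive_tool --gripper '[70,70,70,70,70]' --pt "5 60 0" --pt "10 120 0" --pt "15 180 0" --pt "18 240 0" --pt "19 282 0" --roll '[0,0,0,0,0]'

```text
time: 1.98
tcp_pos: [0.4456, 0.1836, 0.2312]
tool_rot: [-0.0, 0.994, -0.108, -0.0]
ft_force: [0.6, 0.7, -0.2]
width: 0.0698
finger_force: 0.0
```

Run:
```python
from h import *
s=sense();print(s['time'],s['tcp_pos'],s['tool_rot'],s['joints'])
p,d,m=cap('wrist','w1');print(m['T'].round(3))
p,d,W,K,T=world('w1');Z=W[...,2]
mk=((p.max(2)<60)&(Z>0.1)&(Z<0.125)).astype(np.uint8)
n,l,st,c=cv2.connectedComponentsWithStats(mk)
for i in range(1,n):
    if st[i,4]>300:
        q=W[l==i][:,:2].astype(np.float32)*1000
        print(c[i].round(1),st[i,4],np.median(W[l==i][:,2]),cv2.minAreaRect(q),q.mean(0))
```

```text
1.975 [0.44564802 0.18357707 0.23116018] [-7.58516330e-05  9.94108762e-01 -1.08387094e-01 -3.56643273e-05] [3.87519645e-01 1.28641331e-01 1.93044000e+00 1.89514766e-04
 1.08250184e+00 2.17542795e+00]
[[-0.217 -0.939 -0.267  0.514]
 [-0.976  0.208  0.061  0.168]
 [-0.001  0.274 -0.962  0.374]
 [ 0.     0.     0.     1.   ]]
[313.3  84.4] 1691 0.11217097478439697 ((546.3098754882812, 162.23822021484375), (29.567333221435547, 28.841014862060547), 17.742610931396484) [545.99585 162.34982]
[312.8 229. ] 1454 0.11210161715382205 ((449.2978515625, 184.2173614501953), (29.63888931274414, 25.448659896850586), 77.20845794677734) [450.5738 184.0696]
```

View pics/w1.png

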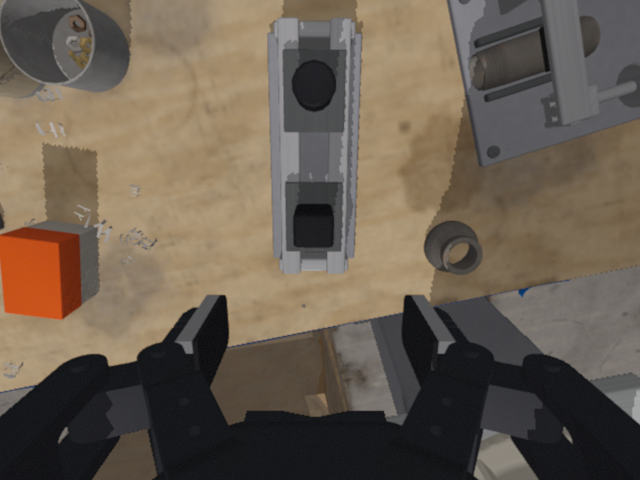

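Fork's square grip is at (313,229) and measures 29.6 × 25.4 mm with its top at z 112, all as expected; the blade is at (313,84). Descending.

>>> drive_tool --gripper '[70,70,70,70,70]' --pt "3.5 0.5 -50" --pt "3.5 0.5 -95" --pt "3.5 0.5 -125" --pt "3.5 0.5 -145" --pt "3.5 0.5 -152" --roll '[0,0,0,0,0]'

```text
time: 2.65
tcp_pos: [0.4486, 0.1812, 0.078]
tool_rot: [0.001, 0.994, -0.109, -0.001]
ft_force: [-0.9, -0.6, 0.0]
width: 0.0702
finger_force: 0.0
```

>>> drive_tool --gripper '[45,25,25,25,25]' --pt "0 0 0" --pt "0 0 0" --pt "0 0 0" --pt "0 0 0" --pt "0 0 0" --roll '[0,0,0,0,0]' --squeeze 60

```text
time: 3.28
tcp_pos: [0.4503, 0.182, 0.0803]
tool_rot: [-0.0, 0.994, -0.109, 0.001]
ft_force: [-0.6, 0.2, 6.1]
width: 0.0291
finger_force: 60.2
```

>>> drive_tool --gripper '[25,25,25,25,25]' --pt "0 0 15" --pt "0 0 45" --pt "0 0 85" --pt "0 0 105" --pt "0 0 105" --roll '[0,0,0,0,0]'

```text
time: 3.9
tcp_pos: [0.4505, 0.182, 0.1864]
tool_rot: [-0.001, 0.994, -0.109, 0.002]
ft_force: [0.5, -0.9, -2.5]
width: 0.0291
finger_force: 59.5
```

Run:
```python
from h import *
s=sense();print(s['time'],s['tcp_pos'],s['ft_force'],s['width'])
p,d,m=cap('wrist','w2')
p,d,W,K,T=world('w2');Z=W[...,2]
for nm,mk in(('blade',(p.max(2)<60)&(Z>0.1)&(Z<0.125)),('grip',(p.max(2)<60)&(Z>0.205)&(Z<0.225)),('collar',(Z>0.155)&(Z<0.18)&(p.max(2)>60))):
    mk[400:]=0
    n,l,st,c=cv2.connectedComponentsWithStats(mk.astype(np.uint8))
    for i in range(1,n):
        if st[i,4]>300: 
            q=W[l==i];print(nm,c[i].round(),st[i,4],q.mean(0).round(4),np.median(q[:,2]),cv2.minAreaRect(q[:,:2].astype(np.float32)*1000))
```

```text
3.9 [0.45048175 0.18203472 0.18641713] [ 0.52695199 -0.88795475 -2.50516888] 0.02907824634106253
blade [312.  84.] 2422 [0.546  0.1622 0.112 ] 0.11219692753626878 ((546.0551147460938, 162.12298583984375), (28.109647750854492, 29.61849021911621), 78.2637939453125)
grip [314. 342.] 7387 [0.4528 0.1816 0.2172] 0.21807625414533582 ((449.8246765136719, 182.24041748046875), (33.24977111816406, 25.867216110229492), 77.85191345214844)
collar [314. 257.] 4427 [0.4683 0.1785 0.1724] 0.17240751016719963 ((466.13946533203125, 178.6112518310547), (48.24481964111328, 25.05573081970215), 77.60137176513672)
```

View pics/w2.png

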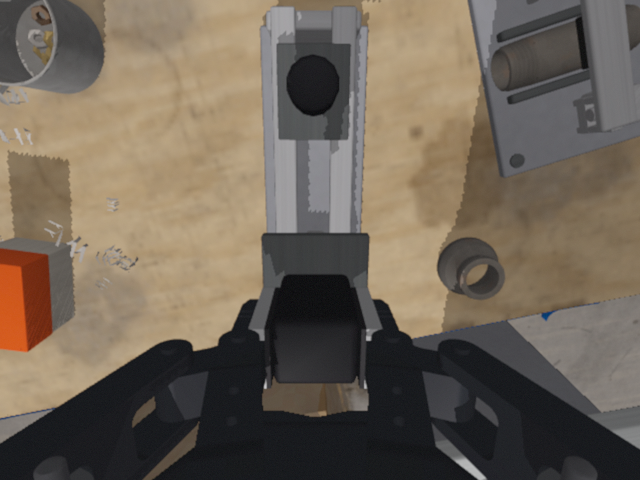

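The fork is held upright, with its collar at about (314,257) and the blade still hanging at (313,84). Next I stand back from the fixture to look at the bar.

>>> drive_tool --gripper '[25,25,25,25,25]' --pt "-5 -45 15" --pt "-15 -100 15" --pt "-25 -160 15" --pt "-35 -220 15" --pt "-40 -261 15" --roll '[3,8,13,18,18]'

```text
time: 4.58
tcp_pos: [0.4078, -0.0812, 0.1983]
tool_rot: [-0.0, 0.999, 0.048, -0.001]
ft_force: [0.4, -0.3, -1.6]
width: 0.029
finger_force: 59.9
```

>>> drive_tool --gripper '[25,25,25,25,25]' --pt "0 0 0" --pt "0 0 0" --pt "0 0 0" --pt "0 0 0" --pt "0 0 0" --roll '[0,0,0,0,0]'

```text
time: 5.2
tcp_pos: [0.4096, -0.0788, 0.1993]
tool_rot: [-0.0, 0.999, 0.048, -0.0]
ft_force: [-0.8, 0.3, -0.4]
width: 0.0287
finger_force: 60.0
```

Run:
```python
from h import *
s=sense();print(s['time'],s['tcp_pos'],s['tool_rot'],s['ft_force'],s['width'])
p,d,m=cap('wrist','w3')
p,d,W,K,T=world('w3');Z=W[...,2]
mk=((abs(Z-.01)<.004)&(p.max(2).astype(int)-p.min(2)<40)).astype(np.uint8); mk=cv2.morphologyEx(mk,cv2.MORPH_OPEN,np.ones((5,5)))
n,l,st,c=cv2.connectedComponentsWithStats(mk);i=1+st[1:,4].argmax()
q=W[l==i][:,:2].astype(np.float32)*1000;print('plate',cv2.minAreaRect(q))
```

```text
5.2 [ 0.40960255 -0.07878928  0.19925153] [-1.45864693e-05  9.98830067e-01  4.83579997e-02 -2.45581253e-05] [-0.83734012  0.31501488 -0.42344246] 0.028662231330721065
plate ((522.1765747070312, -86.61993408203125), (124.54969787597656, 220.46249389648438), 5.20081090927124)
```

View pics/w3.png

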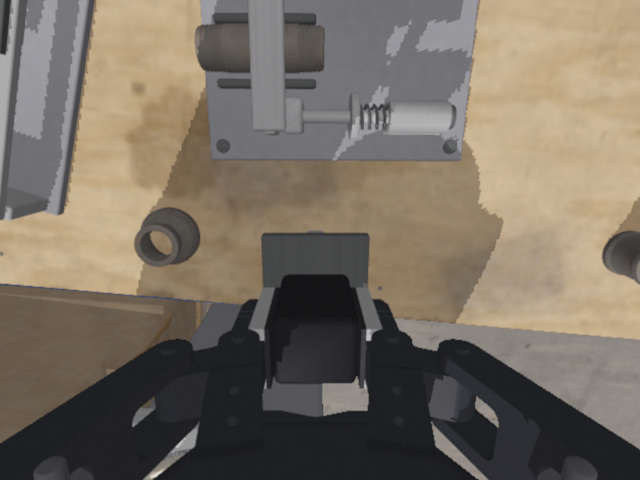

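Bar runs from guide post (302,117) to flange (350,117), with the strap down at its eye and the spring to the right.

Run:
```python
from h import *
p,d,W,K,T=world('w3')
for u in (306,326,344): 
    col=W[100:140,u]; j=np.where(col[:,2]>.03)[0]; print(u,100+j[[0,-1]],col[j][:,2].round(3).max(),ray('w3',u,100+j.mean(),.042).round(4))
r=W[117,285:365]
for u in range(285,365,3): print(u,W[117,u].round(4).tolist(),end=' ')
```

```text
306 [110 123] 0.048 [ 0.4929 -0.0642  0.042 ]
326 [110 123] 0.048 [ 0.4944 -0.0795  0.042 ]
344 [110 123] 0.049 [ 0.4957 -0.0933  0.042 ]
285 [0.4905, -0.0493, 0.0565] 288 [0.4907, -0.0515, 0.0561] 291 [0.491, -0.0536, 0.0553] 294 [0.4911, -0.0559, 0.0566] 297 [0.4913, -0.058, 0.0559] 300 [0.4916, -0.0602, 0.0559] 303 [0.4921, -0.0621, 0.0472] 306 [0.4923, -0.0644, 0.0473] 309 [0.4926, -0.0666, 0.0464] 312 [0.4928, -0.0689, 0.0468] 315 [0.493, -0.0711, 0.0468] 318 [0.4932, -0.0734, 0.0469] 321 [0.4934, -0.0756, 0.048] 324 [0.4936, -0.0779, 0.0476] 327 [0.4938, -0.0801, 0.048] 330 [0.4941, -0.0824, 0.0466] 333 [0.4943, -0.0847, 0.0476] 336 [0.4945, -0.0869, 0.0475] 339 [0.4947, -0.0891, 0.0479] 342 [0.4949, -0.0914, 0.0473] 345 [0.4951, -0.0937, 0.0477] 348 [0.4953, -0.0959, 0.0481] 351 [0.495, -0.0973, 0.0582] 354 [0.4951, -0.0992, 0.0605] 357 [0.4953, -0.1015, 0.0595] 360 [0.496, -0.1045, 0.0512] 363 [0.4965, -0.1073, 0.0465]
```

>>> drive_tool --gripper '[25,25,25,25,25]' --pt "45 0 0" --pt "85 0 -10" --pt "85 0 -40" --pt "85 0 -60" --pt "85 0 -65" --roll '[0,0,0,0,0]'

```text
time: 5.88
tcp_pos: [0.4937, -0.079, 0.1331]
tool_rot: [-0.0, 0.999, 0.048, -0.001]
ft_force: [0.2, 0.4, -2.1]
width: 0.0291
finger_force: 60.0
```

>>> drive_tool --gripper '[25,25,25,25,25]' --pt "0 0 -12" --pt "0 0 -25" --pt "0 0 -38" --pt "0 0 -50" --pt "0 0 -50" --roll '[0,0,0,0,0]'

```text
time: 6.5
tcp_pos: [0.4938, -0.0793, 0.0832]
tool_rot: [-0.0, 0.999, 0.048, -0.001]
ft_force: [-0.2, -0.3, -1.3]
width: 0.0288
finger_force: 60.0
```

>>> drive_tool --gripper '[25,25,25,25,25]' --pt "0.6 -6 0" --pt "1.1 -12 0" --pt "1.5 -16 0" --pt "1.9 -21 0" --pt "2.3 -25 0" --roll '[0,0,0,0,0]'

```text
time: 7.12
tcp_pos: [0.497, -0.1045, 0.0845]
tool_rot: [-0.0, 0.999, 0.048, 0.0]
ft_force: [0.7, 4.5, 1.2]
width: 0.0296
finger_force: 60.3
```

>>> drive_tool --gripper '[25,25,25,25,25]' --pt "0.2 -2 0" --pt "0.2 -2 0" --pt "0.2 -2 0" --pt "0.2 -2 0" --pt "0.2 -2 0" --roll '[0,0,0,0,0]'

```text
time: 7.75
tcp_pos: [0.497, -0.1063, 0.0843]
tool_rot: [-0.0, 0.999, 0.048, 0.0]
ft_force: [0.9, 3.9, 0.6]
width: 0.0291
finger_force: 60.3
```

Run:
```python
from h import *
s=sense();print(s['time'],s['tcp_pos'],s['ft_force'])
p,d,m=cap('wrist','w4');p,d,W,K,T=world('w4')
t,_,_=cap('top','t4');_,_,Wt,_,_=world('t4')
b=Wt[190:300,320:460];print('top max z',b[...,2].max(), b.reshape(-1,3)[b[...,2].argmax()])
q=np.hstack([p,cv2.resize(t[180:310,300:473],(640,480))]);cv2.imwrite('pics/both4.png',cv2.resize(q,(800,300))[:,:,::-1])
```

```text
7.75 [ 0.49702076 -0.10627441  0.08428463] [0.8800239  3.93866898 0.55016982]
top max z 0.9281581298552969 [0.4588264  0.03628003 0.92815813]
```

View pics/both4.png

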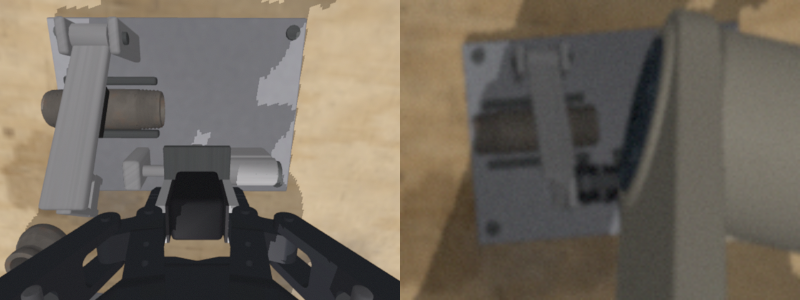

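Left pane: the strap's free end at about (70,205) looks broadened, so it has swung up. I'll confirm that from depth.

Run:
```python
from h import *
p,d,W,K,T=world('w4')
for v,u in ((60,150),(150,125),(220,115),(300,105),(320,100)): print(v,u,W[v,u].round(3))
```

```text
60 150 [ 0.589 -0.033  0.068]
150 125 [ 0.555 -0.03   0.086]
220 115 [ 0.532 -0.033  0.101]
300 105 [ 0.51  -0.037  0.117]
320 100 [ 0.505 -0.038  0.121]
```

>>> drive_tool --gripper '[25,25,25,25,25]' --pt "-0.6 6 0" --pt "-1.1 12 0" --pt "-1.3 14 10" --pt "-1.3 14 40" --pt "-1.3 14 80" --roll '[0,0,0,0,0]'

```text
time: 8.48
tcp_pos: [0.4948, -0.0925, 0.165]
tool_rot: [0.0, 0.999, 0.048, -0.001]
ft_force: [0.2, 0.2, -0.7]
width: 0.0292
finger_force: 60.1
```

>>> drive_tool --gripper '[25,25,25,25,25]' --pt "-20 0 35" --pt "-35 45 35" --pt "-45 105 35" --pt "-45 165 35" --pt "-45 220 35" --roll '[0,-4,-9,-14,-18]'

```text
time: 9.1
tcp_pos: [0.4504, 0.1291, 0.2002]
tool_rot: [0.0, 0.994, -0.11, 0.001]
ft_force: [1.3, 0.5, -1.1]
width: 0.0293
finger_force: 60.2
```

>>> drive_tool --gripper '[25,25,25,25,25]' --pt "0 35 0" --pt "0 54 0" --pt "0 54 0" --pt "0 54 0" --pt "0 54 0" --roll '[0,0,0,0,0]'

```text
time: 9.72
tcp_pos: [0.4507, 0.1805, 0.1993]
tool_rot: [0.0, 0.994, -0.11, -0.0]
ft_force: [-0.3, 0.4, -0.6]
width: 0.0293
finger_force: 60.2
```

Run:
```python
from h import *
s=sense();print(s['time'],s['tcp_pos'],s['tool_rot'],s['ft_force'])
cap('wrist','w5');p,d,W,K,T=world('w5');Z=W[...,2];g=p.max(2)
for nm,mk in(('blade',(g<60)&(abs(Z-.112)<.012)),('collar',(abs(Z-(s['tcp_pos'][2]-.014))<.01)&(g>60)),('rails',(abs(Z-.06)<.006)&(p.max(2).astype(int)-p.min(2)<40))):
    mk=mk.copy();mk[400:]=0
    n,l,st,c=cv2.connectedComponentsWithStats(mk.astype(np.uint8))
    for i in range(1,n):
        if st[i,4]>300: 
            q=W[l==i];print(nm,c[i].round(),st[i,4],q.mean(0).round(4),cv2.minAreaRect(q[:,:2].astype(np.float32)*1000))
t,_,_=cap('top','t5');_,_,Wt,_,_=world('t5')
for v in range(200,270,10): print(v,Wt[v,366].round(3))
```

```text
9.725 [0.45071755 0.18052064 0.19929512] [ 1.95962598e-04  9.93960890e-01 -1.09734712e-01 -6.13445267e-05] [-0.34629267  0.35709862 -0.60843311]
blade [309.  87.] 2160 [0.5461 0.1622 0.1121] ((546.2188720703125, 162.15663146972656), (28.583574295043945, 29.6133975982666), 76.15127563476562)
collar [314. 257.] 4506 [0.4685 0.1769 0.1852] ((466.2439270019531, 177.0836639404297), (48.224098205566406, 25.273714065551758), 77.4420394897461)
rails [51. 54.] 796 [0.6124 0.3323 0.0587] ((613.7036743164062, 339.8160095214844), (31.134618759155273, 68.63953399658203), 33.386051177978516)
rails [282. 131.] 3399 [0.5252 0.1884 0.0606] ((526.7088623046875, 183.03045654296875), (24.73198127746582, 153.10128784179688), 77.22206115722656)
rails [339. 131.] 3459 [0.5162 0.1482 0.0606] ((519.7437744140625, 151.54393005371094), (23.168609619140625, 152.757568359375), 77.24114227294922)
rails [613. 108.] 421 [ 0.4907 -0.0513  0.0557] ((491.77728271484375, -52.73743438720703), (25.192598342895508, 13.67592716217041), 2.6153180599212646)
200 [ 0.606 -0.04   0.011]
210 [ 0.58  -0.035  0.067]
220 [ 0.561 -0.034  0.08 ]
230 [ 0.543 -0.033  0.092]
240 [ 0.525 -0.032  0.105]
250 [ 0.508 -0.032  0.114]
260 [ 0.493 -0.033  0.097]
```

View pics/w5.png

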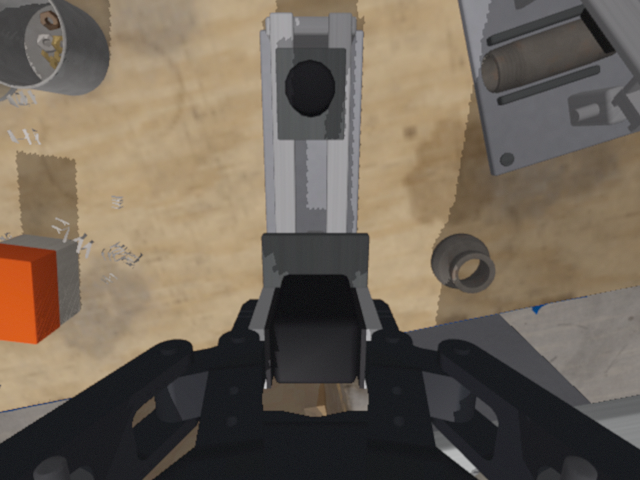

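Strap still up, blade undisturbed at (309,87), fork collar at (314,257) about 3 mm short in y of the rails' centre line. I correct for that and lower.

>>> drive_tool --gripper '[25,25,25,25,25]' --pt "0.5 2.5 0" --pt "0.5 2.5 -30" --pt "0.5 2.5 -50" --pt "0.5 2.5 -65" --pt "0.5 2.5 -72" --roll '[0,0,0,0,0]'

```text
time: 10.45
tcp_pos: [0.451, 0.184, 0.1266]
tool_rot: [0.0, 0.994, -0.109, -0.0]
ft_force: [-0.5, -0.1, -1.7]
width: 0.0289
finger_force: 60.2
```

>>> drive_tool --gripper '[25,25,25,25,25]' --pt "0 0 -15" --pt "0 0 -28" --pt "0 0 -38" --pt "0 0 -44" --pt "0 0 -46" --roll '[0,0,0,0,0]'

```text
time: 11.08
tcp_pos: [0.4511, 0.1841, 0.0809]
tool_rot: [0.0, 0.994, -0.109, -0.0]
ft_force: [-0.7, -0.6, -1.0]
width: 0.0293
finger_force: 60.2
```

>>> drive_tool --gripper '[25,25,32,38,45]' --pt "0 0 -1" --pt "0 0 -1" --pt "0 0 -1" --pt "0 0 -1" --pt "0 0 -1" --roll '[0,0,0,0,0]'

```text
time: 11.7
tcp_pos: [0.4513, 0.1842, 0.0804]
tool_rot: [-0.0, 0.994, -0.109, 0.0]
ft_force: [-0.3, -0.5, -0.3]
width: 0.045
finger_force: 0.0
```

>>> drive_tool --gripper '[60,70,70,70,70]' --pt "0 0 0" --pt "0 0 10" --pt "0 0 40" --pt "0 0 80" --pt "0 0 130" --roll '[0,0,0,0,0]'

```text
time: 12.32
tcp_pos: [0.4506, 0.1839, 0.2117]
tool_rot: [0.0, 0.994, -0.109, -0.001]
ft_force: [1.3, 0.8, -0.8]
width: 0.0698
finger_force: 0.0
```

>>> drive_tool --gripper '[70,70,70,70,70]' --pt "0 0 20" --pt "0 0 20" --pt "0 0 20" --pt "0 0 20" --pt "0 0 20" --roll '[0,0,0,0,0]'

```text
time: 12.95
tcp_pos: [0.4508, 0.184, 0.2293]
tool_rot: [0.0, 0.994, -0.109, -0.001]
ft_force: [0.3, 0.3, -0.3]
width: 0.0703
finger_force: 0.0
```

Run:
```python
from h import *
s=sense();print(s['time'],s['tcp_pos'],s['ft_force'],s['width'])
cap('wrist','w6');p,d,W,K,T=world('w6');Z=W[...,2];g=p.max(2)
for nm,mk in(('grips',(g<60)&(abs(Z-.112)<.012)),('collars',(g>=40)&(abs(Z-.066)<.004))):
    n,l,st,c=cv2.connectedComponentsWithStats(mk.astype(np.uint8))
    for i in range(1,n):
        if st[i,4]>300: 
            q=W[l==i];print(nm,c[i].round(),st[i,4],np.median(q,0).round(4),cv2.minAreaRect(q[:,:2].astype(np.float32)*1000))
cap('top','t6');_,_,Wt,_,_=world('t6')
for v in (210,230,250): print(v,Wt[v,366].round(3))
```

```text
12.95 [0.45075234 0.18395077 0.22934884] [ 0.25641041  0.2703508  -0.25825862] 0.07026209958603905
grips [315.  92.] 1675 [0.5461 0.1624 0.1122] ((546.2067260742188, 162.12879943847656), (28.90919303894043, 29.043973922729492), 89.31730651855469)
grips [314. 235.] 1446 [0.4518 0.1844 0.1121] ((450.1474304199219, 184.73785400390625), (29.71225929260254, 25.597774505615234), 78.01129150390625)
collars [315.  99.] 3361 [0.5414 0.1634 0.0664] ((546.5274047851562, 162.52340698242188), (49.66868209838867, 59.84420394897461), 77.3858642578125)
collars [314. 214.] 2110 [0.4641 0.1818 0.0663] ((448.8055114746094, 184.69151306152344), (49.00861358642578, 61.44319152832031), 77.31074523925781)
collars [ 31. 283.] 4358 [0.4506 0.4445 0.0631] ((448.9673767089844, 445.27044677734375), (53.8902587890625, 76.42027282714844), 69.15557861328125)
210 [ 0.58  -0.035  0.067]
230 [ 0.543 -0.033  0.093]
250 [ 0.508 -0.032  0.115]
```

View pics/w6.png

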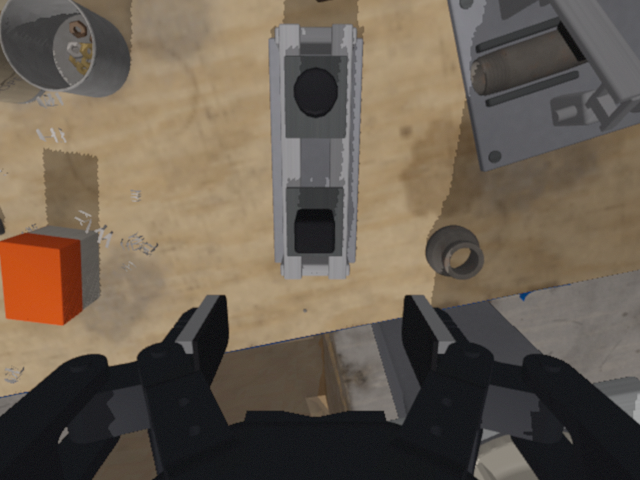

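The fork hangs flat in its place at (314,235), collar at z 66. The blade is untouched at (315,92), the strap is up, and the gripper is clear.

```bash
python3 -c "
from workcell import env
print(env.job_done())"
```

```text
the job is handed in; nothing more can be done
None
```

The job is done and handed in: the fork pushed the bar back, the strap let go and stays up, the fork is back upright in its own place on the stand, and the blade tool was not touched (about 13 s of the 46 s used).

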